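# Close the loaded plaster mould

### The job

One of the two plaster moulds is loaded with a wooden dome. Pick up the modelling tool lying across that mould and lay it flat, lengthways, in the aluminium tray, then close the mould with the top of the same outline: nose over nose, edges flush all round, set down gently. Leave everything else where it is, the other top and the other mould's tool included.

Things in the scene. Friction and masses are not known exactly. Their poses are not given: they have to be found in the camera images.
- oblong_base: Lower half of the oblong mould, fixed: block 124 (x) by 76 (y) by 40 high, with a nose 14 long and 30 wide (full height) jutting from the middle of one side, and a round pocket 58 across and 28 deep at the centre of its flat top; plaster; origin at the centre of the rectangle's underside, z up, +x towards the nose.
- oblong_base_nose (a point): Tip of that nose, level with the base's flat top, 76 mm along x from the origin.
- oblong_top: Loose top half of the oblong mould, 0.28 kg, starts lying flat on the table: slab 124 (x) by 76 (y) by 22 thick with the same nose, and an upright grip rib centred on it, 56 long (x) by 16 wide (y), from height 22 to 50; plaster; origin at the centre of the rectangle's underside, z up, +x towards the nose.
- oblong_top_nose (a point): Tip of the top's nose at underside level, 76 mm along x from its origin.
- square_base: Lower half of the square mould, fixed: block 94 by 94 by 40 high, with a nose 14 long and 30 wide (full height) jutting from the middle of one side, and a round pocket 58 across and 28 deep at the centre of its flat top; plaster; origin at the centre of the rectangle's underside, z up, +x towards the nose.
- square_base_nose (a point): Tip of that nose, level with the base's flat top, 61 mm along x from the origin.
- square_top: Loose top half of the square mould, 0.28 kg, starts lying flat on the table: slab 94 by 94 by 22 thick with the same nose, and an upright grip rib centred on it, 56 long (x) by 16 wide (y), from height 22 to 50; plaster; origin at the centre of the rectangle's underside, z up, +x towards the nose.
- square_top_nose (a point): Tip of the top's nose at underside level, 61 mm along x from its origin.
- dome: Loose wooden half-dome, 52 across, 24 high, lying flat side down in the pocket of the loaded mould (floor 12 above the table, so its crown is 4 below the base's top); origin at the centre of its underside. The other pocket holds only a flat paper disc.
- tool_a: Modelling tool, starts lying across the top of the oblong base: wooden handle 110 (x) by 14 (y) by 12 high with a thin steel blade beyond it at +x (87 from the origin to the blade's tip, 55 to the handle's other end), about 35 g; origin at the centre of the handle's underside.
- tool_b: Modelling tool, starts lying across the top of the square base: wooden handle 110 (x) by 14 (y) by 12 high with a thin steel blade beyond it at +x (87 from the origin to the blade's tip, 55 to the handle's other end), about 35 g; origin at the centre of the handle's underside.
- tray_in (a point): Centre of the inner floor of the fixed shallow aluminium tool tray: outside 96 (x) by 196 (y) by 24 high, walls 4, floor 4 mm above the table; axes along the tray, y lengthways.
- tumbler: Bystander: glass tumbler, 52 across at the rim, 85 high, open; origin at the centre of its underside.
- jar: Bystander: clear jar, 56 across, 95 high; origin at the centre of its underside.
- tub: Bystander: white tub, 68 across, 55 high; origin at the centre of its underside.
- pot_l: Bystander: white pot, 38 across, 32 high; origin at the centre of its underside.
- pot_r: Bystander: amber pot, 38 across, 32 high; origin at the centre of its underside.
Mind the look-alikes: they are no part of the job. Leave any black or pink look-alike of the tool_a alone.

How it is judged (in metres and radians):
At the end, for the whole second after the job is handed in: The matching top rests on the base holding the dome: centres within 4 mm, turned under 0.07 rad, noses together, flat. The tool from that base lies at rest in the tray (within 38 mm across, 50 mm along, 0.45 rad of lengthways). The other top and tool are within 20 mm of their starts (((horizontal distance between dome and oblong_base below 0.02 m and horizontal distance between oblong_top and oblong_base below 0.004 m and angle between the x axis of oblong_top and the x axis of oblong_base, either way round below 0.07 rad and x of oblong_top_nose in the frame of oblong_base above 0 m and z of oblong_top in the frame of oblong_base between 0.037 and 0.043 m and angle between oblong_top's own z axis and vertical below 0.04 rad and linear speed of each of oblong_top, tool_a below 0.02 m/s and x of tool_a in the frame of tray_in between -0.038 and 0.038 m and y of tool_a in the frame of tray_in between -0.05 and 0.05 m and z of tool_a in the frame of tray_in between -0.004 and 0.012 m and angle between the x axis of tool_a and the y axis of tray_in, either way round below 0.45 rad and not (distance of tool_b from where it was at the start of the episode above 0.02 m) and not (distance of square_top from where it was at the start of the episode above 0.02 m)) or (horizontal distance between dome and square_base below 0.02 m and horizontal distance between square_top and square_base below 0.004 m and angle between the x axis of square_top and the x axis of square_base, either way round below 0.07 rad and x of square_top_nose in the frame of square_base above 0 m and z of square_top in the frame of square_base between 0.037 and 0.043 m and angle between square_top's own z axis and vertical below 0.04 rad and linear speed of each of square_top, tool_b below 0.02 m/s and x of tool_b in the frame of tray_in between -0.038 and 0.038 m and y of tool_b in the frame of tray_in between -0.05 and 0.05 m and z of tool_b in the frame of tray_in between -0.004 and 0.012 m and angle between the x axis of tool_b and the y axis of tray_in, either way round below 0.45 rad and not (distance of tool_a from where it was at the start of the episode above 0.02 m) and not (distance of oblong_top from where it was at the start of the episode above 0.02 m)))); the robot touches nothing.
It fails at once if a bystander (tumbler, jar, tub, pots) is moved by more than 30 mm (distance of any of tumbler, jar, tub, pot_l, pot_r from where it was at the start of the episode above 0.03 m).
It fails at once if a top is dropped on a base: let go more than 8 mm above resting on it ((horizontal distance between oblong_top and oblong_base below 0.06 m and z of oblong_top in the frame of oblong_base above 0.048 m and contact force between oblong_top and the fingers below 0.5 N) or (horizontal distance between oblong_top and square_base below 0.06 m and z of oblong_top in the frame of square_base above 0.048 m and contact force between oblong_top and the fingers below 0.5 N) or (horizontal distance between square_top and oblong_base below 0.06 m and z of square_top in the frame of oblong_base above 0.048 m and contact force between square_top and the fingers below 0.5 N) or (horizontal distance between square_top and square_base below 0.06 m and z of square_top in the frame of square_base above 0.048 m and contact force between square_top and the fingers below 0.5 N)).
It also fails if it takes over 58 s, if anything falls off the work surface, if the arm or the gripper's body presses on something with over 40 N, if the wrist force passes 120 N, or if a joint passes its speed limit or range.

### The arm

A 6-joint arm with a two-finger parallel gripper is mounted at the origin on the work surface. World frame = base frame: x ahead of the robot, y to its left, z up, the work surface at z = 0. Lengths are in mm, angles in rad, forces in N, time in s.
With the tool pointing down it reaches from about 350 to 925 mm from the base axis. Payload 6.4 kg.
Tool frame: the origin (TCP) lies at the very end of the fingers, on their centre line; the grasp point (between the pads) lies 19 mm behind it; z points along the fingers, y is the line along which they close (so a half turn about z gives the same grasp; the last joint's range is limited). The gripper opens to 94 mm and grips with 3 to 60 N. Pads are 16 mm wide; open, the fingers measure 119 mm over their backs; the gripper's body (75 mm by 177 mm) begins 78 mm behind the grasp point.
Start: joints at [-1.451, 0.245, 1.558, -0, 1.339, -0.174], TCP at [188.239, -622.157, 205.455] pointing down, gripper open.
Joint ranges: [-3.13, 3.13], [-1.02, 2.26], [0.13, 2.54], [-0.95, 4.09], [0.21, 2.88], [-2.74, 2.74]. Speed limits (rad/s): [2.57, 2.57, 3.14, 3.14, 3.14, 3.14].

### API

Orientations are given as [roll, pitch, yaw] about the fixed x, y, z axes, in that order (R = Rz(yaw) Ry(pitch) Rx(roll)).
In Python, from bench import status, viewer, ctrl gives the robot as it stands.
- The arm moves only by the tool carry_out, never from a script. Its arguments are lists of equal length, an entry for each row: "travel": the shift along the tool's x, y, z in mm, a list of three; "delta_rot": the turn, a rotation vector about the tool's x, y, z in rad, a list of three; "hand": the finger opening in mm, from 0 to 94. In form: {"travel": [[x, y, z], ...], "delta_rot": [[ax, ay, az], ...], "hand": [hand, ...]}. A call has 1 to 12 rows; each row shifts and turns the commanded pose from where the row before left it, along the tool's axes as they then stand; what a row does not reach is not made up. A row lasts 1/10 s, in which the tool goes at most 50 mm and 8.59 degrees, less where a joint would pass 70% of its speed; a pose out of reach is approached as far as the arm can. A call with a gripper value outside its range is refused whole. The fingers move at their own pace and stop on an object; "grip_force" is the grip in N (left out, the last holds). Time passes only in rows, so rows that do not move let the fingers close. It gives the time, the measured TCP pose, the force, the opening and the grip force at its end, in the units of the state.
- status.sense(): the state, without advancing time (a new reading comes with each control period).
- viewer.read_camera(name): name is "side" or "top" or "wrist"; returns the picture (384x512x3 uint8, red, green, blue); there is no depth.
- viewer.calibration(name): a dict with "intrinsics" (3x3 intrinsics, pixels), "R" (3x3) and "t" (3): a world point X has camera coordinates R X + t; the wrist camera has in their place "mount" (4x4, takes a point from camera to tool coordinates, whose origin is the TCP and whose axes are the flange's). Camera axes: x right, y down, z forward; pixel columns grow to the right and rows downward; lengths in mm; the calibration is good to about 2 mm. The wrist camera is an equidistant fisheye: a pixel r from the principal point sees the ray r / f radians off the axis. A picture is of the moment at which its call begins: read the wrist's pose just before it. calibration takes no time and is no camera call.
- ctrl.finish_job(): hands the job in; it is judged then, once.
The state is a dict: "clock": time; "qpos": joint angles; "qvel": joint speeds; "joint_torque": joint torques, N m; "tool_pos": TCP position; "tcp_rot": TCP orientation; "force": force on the tool from outside, world axes, zero at the start; "wrist_torque": the same for the moment, N m; "grip_width": finger opening in mm; "gripper_force": force on a finger pad.
Only numpy, scipy, OpenCV 4.12 (cv2) and the standard library are available. Lean on these libraries where they do the work, as an engineer would, in place of code of your own. Each camera call takes 0.05 s, during which the arm holds its last target. There are 200 camera calls.

## Working session

There is one attempt and no reset: what is moved stays moved. The work goes in short steps, Python scripts to look and compute and a tool call to move; the robot and the scene stay as the last step left them, time stands still between calls to the robot, and variables do not carry over. Pictures are saved under pics/ and viewed, at most 10 in all, crops included, and the job is handed in when it is done.

Besides the shell and the picture viewer there is one more tool, called as name(argument=value, ...), one argument or row to a line, values as JSON. carry_out: Moves the arm, as the interface text tells. Its arguments: {"type":"object","properties":{"travel":{"type":"array"},"delta_rot":{"type":"array"},"hand":{"type":"array"},"grip_force":{"type":"number"}},"required":["travel","delta_rot","hand"]}

```bash
ls; mkdir -p pics
python3 - <<'E'
from bench import status, viewer, ctrl
import cv2, numpy as np, json
print(status.sense())
for n in ("top","side"):
    im=viewer.read_camera(n); cv2.imwrite(f"pics/{n}0.png",im[:,:,::-1]); 
for n in ("top","side","wrist"): print(n,viewer.calibration(n))
E
```

```text
pics
{'clock': 0.0, 'qpos': array([-1.45108365e+00,  2.45828765e-01,  1.55897228e+00, -5.31997974e-05,
        1.33868908e+00, -1.74112817e-01]), 'qvel': array([-0.00056365,  0.00031592,  0.00033971, -0.00229408, -0.00078064,
        0.00043993]), 'joint_torque': array([ 1.09081826e-03, -4.15831947e+01, -3.14596260e+01,  6.86945301e-02,
        3.33361037e-02, -1.54333170e-04]), 'tool_pos': array([ 188.16267411, -621.55564264,  204.35839634]), 'tcp_rot': array([-3.13971491e+00, -2.77739428e-04,  2.93837517e-01]), 'force': array([ 0.3085517 ,  0.3170325 , -0.02644044]), 'wrist_torque': array([-0.02340721,  0.03648973,  0.00142694]), 'gripper_force': 0.0, 'grip_width': 94.0761070228386}
top {'intrinsics': array([[413.88520866,   0.        , 260.38752914],
       [  0.        , 413.88520866, 197.83490302],
       [  0.        ,   0.        ,   1.        ]]), 'R': array([[ 0.02782984, -0.99961049,  0.00208876],
       [-0.98070662, -0.0277079 , -0.19351177],
       [ 0.19349427,  0.00333694, -0.98109573]]), 't': array([ -52.34166035,  555.17678247, 1558.35096623])}
side {'intrinsics': ar
[... 189 characters left out ...]
3, -0.00544613],
       [-0.03377589, -0.55782667, -0.82926992],
       [ 0.0403899 ,  0.82830363, -0.55882175]]), 't': array([-579.04429507,   27.18253182, 1199.5301234 ])}
wrist {'intrinsics': array([[297.31863964,   0.        , 258.65296902],
       [  0.        , 297.31863964, 187.31458569],
       [  0.        ,   0.        ,   1.        ]]), 'mount': array([[-2.00638188e-04, -9.70609885e-01, -2.40658285e-01,
         6.91269017e+01],
       [ 9.99999937e-01, -2.65451557e-04,  2.36899095e-04,
        -1.03724314e+00],
       [-2.93819720e-04, -2.40658222e-01,  9.70609877e-01,
        -1.79570311e+02],
       [ 0.00000000e+00,  0.00000000e+00,  0.00000000e+00,
         1.00000000e+00]])}
```

```bash
python3 -c "
import cv2
for n in ('top','side'):
    cv2.imwrite(f'pics/{n}0b.png',cv2.resize(cv2.imread(f'pics/{n}0.png'),(800,600),interpolation=cv2.INTER_CUBIC))"
```

```text
(no output)
```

View pics/top0b.png

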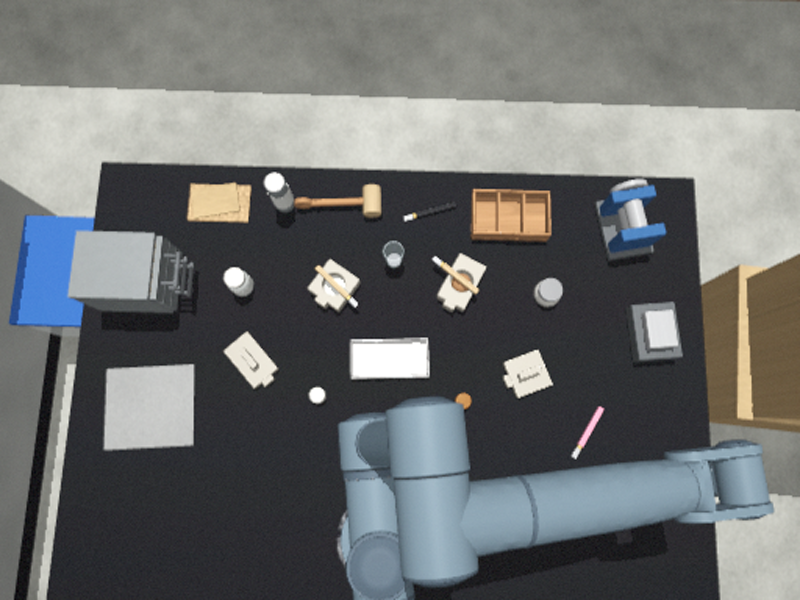

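View pics/side0b.png

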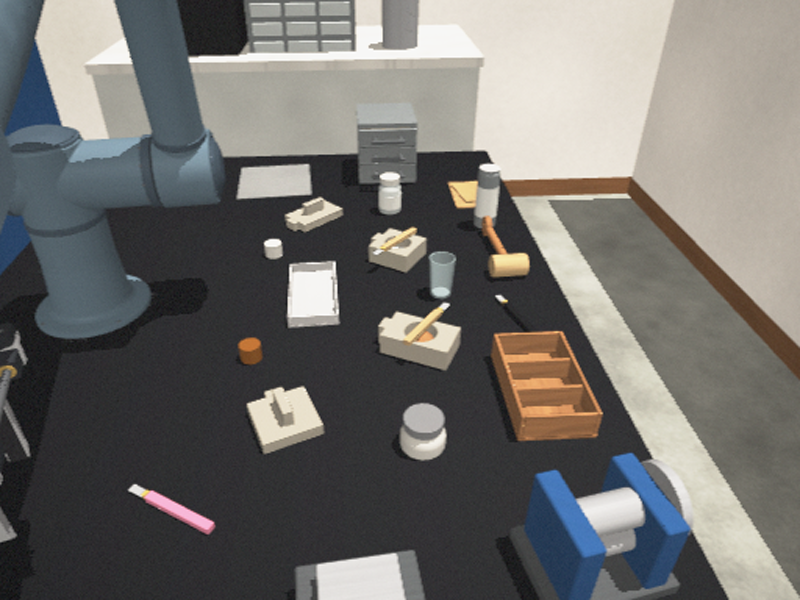

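The top view (scaled 800x600) shows two bases. One, at (463,280), is oblong with an orange-brown round in its pocket. The other, at (334,287), is square with a light pocket. The tops are the oblong one at (250,360) and the square one at (528,373), and the tray is at (389,358).

Candidates for the tool:
- Natural wood tool on the oblong base, (456,275)
- Natural wood tool on the square base, (336,285)
- Black look-alike, (430,212)
- Pink look-alike, (588,432)

My choice is the one on the oblong base, still to be confirmed close up because the round could be a paper disc.

```bash
cat > h.py <<'E'
import numpy as np, cv2
from scipy.spatial.transform import Rotation as Ro
from bench import status, viewer, ctrl
C={n:viewer.calibration(n) for n in("top","side","wrist")}
def ray(n,u,v,pose=None):
    """world origin and unit direction"""
    K=C[n]["intrinsics"]
    x=(u-K[0,2])/K[0,0]; y=(v-K[1,2])/K[1,1]
    if n!="wrist":
        R,t=C[n]["R"],C[n]["t"]; d=R.T@np.array([x,y,1]); return -R.T@t,d/np.linalg.norm(d)
    th=np.hypot(x,y); s=np.sinc(th/np.pi)
    d=np.array([x*s,y*s,np.cos(th)]); M=C[n]["mount"]; p,rpy=np.array(pose[0]),pose[1]
    R=Ro.from_euler("xyz",rpy).as_matrix()
    return p+R@M[:3,3],R@M[:3,:3]@d
def onz(n,u,v,z,pose=None):
    o,d=ray(n,u,v,pose); return (o+d*(z-o[2])/d[2])
def proj(X,pose):
    M=C["wrist"]["mount"]; R=Ro.from_euler("xyz",pose[1]).as_matrix(); K=C["wrist"]["intrinsics"]
    c=M[:3,:3].T@(R.T@(np.array(X)-pose[0])-M[:3,3]); th=np.arctan2(np.hypot(*c[:2]),c[2]); r=th/np.hypot(*c[:2])
    return K[0,2]+K[0,0]*r*c[0],K[1,2]+K[1,1]*r*c[1]
def tri(*rays):
    A=sum(np.eye(3)-np.outer(d,d) for o,d in rays); b=sum((np.eye(3)-np.outer(d,d))@o for o,d in rays)
    return np.linalg.solve(A,b)
def snap(name):
    s=status.sense(); pose=(s["tool_pos"],s["tcp_rot"]); im=viewer.read_camera("wrist")[:,:,::-1]
    cv2.imwrite(f"pics/{name}.png",im); np.save(f"pics/{name}.npy",np.array(pose)); return im,pose
def load(name): return cv2.imread(f"pics/{name}.png"),np.load(f"pics/{name}.npy")
E
python3 - <<'E'
from h import *
for k,(u,v,z) in dict(obase=(463,280,40),sbase=(334,287,40),otop=(250,360,22),stop=(528,373,22),tray=(389,358,10),tumbler=(393,254,40),jar=(548,292,40),potr=(463,400,20),potl=(317,395,20),tool_tip=(434,260,45),tool_end=(477,291,45)).items():
    print(k,onz("top",u*.64,v*.64,z).round(0))
E
```

```text
obase [ 639. -177.   40.]
sbase [611. 149.  40.]
otop [422. 352.  22.]
stop [ 409. -344.   22.]
tray [438.   5.  10.]
tumbler [702.   3.  40.]
jar [ 613. -393.   40.]
potr [ 338. -182.   20.]
potl [340. 180.  20.]
tool_tip [ 688. -102.   45.]
tool_end [ 610. -212.   45.]
```

carry_out(
  travel=[
    [40,-21,-5],
    [40,-21,-5],
    [40,-21,-5],
    [40,-21,-5],
    [40,-21,-5],
    [40,-21,-5],
    [40,-21,-5],
    [40,-21,-5],
    [40,-21,-5],
    [40,-21,-5],
    [40,-21,-5],
    [40,-21,-5],
  ],
  delta_rot=[
    [0,0,0],
    [0,0,0],
    [0,0,0],
    [0,0,0],
    [0,0,0],
    [0,0,0],
    [0,0,0],
    [0,0,0],
    [0,0,0],
    [0,0,0],
    [0,0,0],
    [0,0,0],
  ],
  hand=[94,94,94,94,94,94,94,94,94,94,94,94],
)

```text
clock: 1.3
tool_pos: [575.6, -240.3, 265.2]
tcp_rot: [-3.141, 0.0, 0.294]
force: [-0.1, -0.5, 0.2]
grip_width: 94.2
gripper_force: 0.0
```

carry_out(
  travel=[
    [40,-21,0],
    [20,-11,0],
    [0,0,0],
    [0,0,0],
    [0,0,0],
    [0,0,0],
    [0,0,0],
    [0,0,0],
  ],
  delta_rot=[
    [0,0,0],
    [0,0,0],
    [0,0,-0.13],
    [0,0,-0.13],
    [0,0,-0.13],
    [0,0,-0.13],
    [0,0,-0.13],
    [0,0,0],
  ],
  hand=[94,94,94,94,94,94,94,94],
)

```text
clock: 2.1
tool_pos: [622.6, -193.8, 264.8]
tcp_rot: [-3.141, 0.0, 0.944]
force: [0.2, -0.6, 0.6]
grip_width: 94.1
gripper_force: 0.0
```

Run:
```python
from h import *
im,p=snap("w1"); print(p); cv2.imwrite("pics/w1b.png",cv2.resize(im,(800,600),interpolation=cv2.INTER_CUBIC))
```

```text
(array([ 622.60367866, -193.78661967,  264.79049429]), array([-3.14050011e+00,  1.82345669e-04,  9.43568933e-01]))
```

View pics/w1b.png

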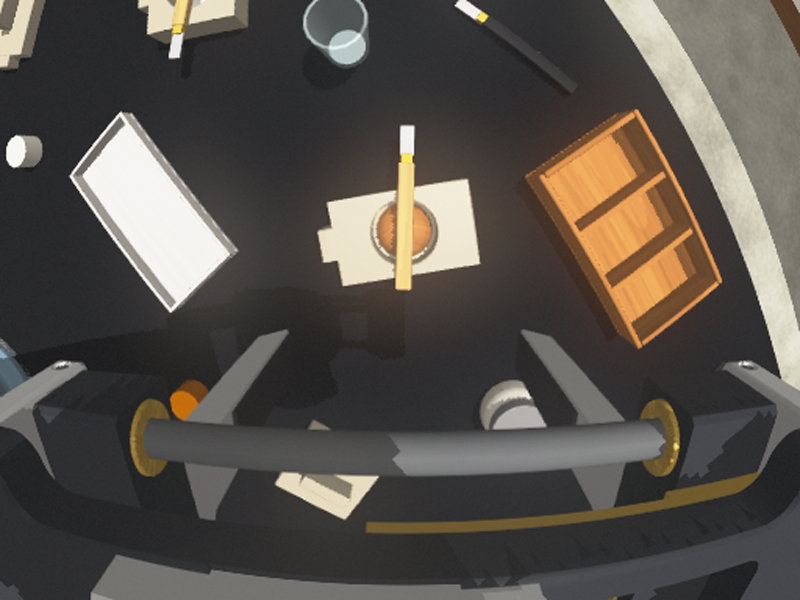

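The crop shows the loaded oblong base, with a wood-grained dome in its pocket at (404,232). The nose is at (325,245), the base corners are near (329,202), (468,180), (480,262) and (342,285), and the tool runs from handle end (403,290) to tip (407,126). The tray is at (152,212) and the square top is below, at (325,480). I'll take a second view from a shifted position, and zoom both pockets from the top camera.

carry_out(
  travel=[
    [-20,-40,0],
    [-20,-40,0],
    [-20,-20,0],
    [0,0,0],
  ],
  delta_rot=[
    [0,0,0],
    [0,0,0],
    [0,0,0],
    [0,0,0],
  ],
  hand=[60,60,60,60],
)

```text
clock: 2.55
tool_pos: [504.4, -183.7, 265.4]
tcp_rot: [-3.141, 0.0, 0.94]
force: [0.7, 0.3, -0.9]
grip_width: 65.0
gripper_force: 0.0
```

Run:
```python
from h import *
im,p=snap("w2"); print(p); 
a,_=load("w1"); t=cv2.imread("pics/top0.png")
f=lambda c,s:cv2.resize(c,s,interpolation=cv2.INTER_CUBIC)
L=f(a[105:195,195:315],(400,300))
pc=np.array(proj([639,-177,40],p)).astype(int); print(pc)
R=f(im[pc[1]-45:pc[1]+45,pc[0]-60:pc[0]+60],(400,300))
T1=f(t[160:205,185:245],(400,300)); T2=f(t[157:202,266:326],(400,300))
cv2.imwrite("pics/c2.png",np.vstack([np.hstack([L,R]),np.hstack([T1,T2])]))
```

```text
(array([ 504.4376898 , -183.74172598,  265.35129037]), array([-3.14123104e+00,  3.88299727e-04,  9.39735542e-01]))
[335 105]
```

View pics/c2.png

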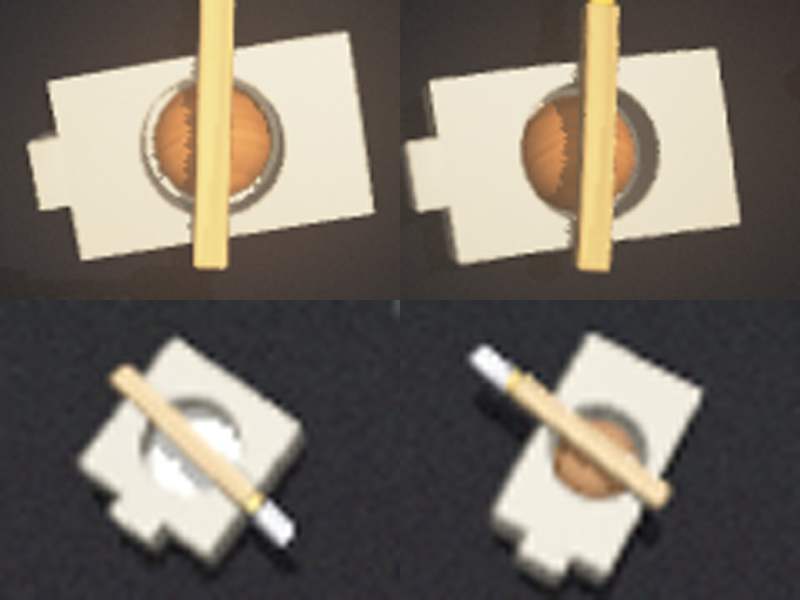

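The close crops confirm it. The oblong pocket holds a shaded dome, and it shifts with parallax between the two views. The square pocket holds flat white paper. Next I measure the base and tool_a from both wrist views, refining corners to sub-pixel.

```bash
cat >> h.py <<'E'
from scipy.optimize import least_squares
def sub(im,pts,w=3):
    g=cv2.cvtColor(im,cv2.COLOR_BGR2GRAY); p=np.array(pts,np.float32).reshape(-1,1,2)
    q=cv2.cornerSubPix(g,p.copy(),(w,w),(-1,-1),(3,40,.01)).reshape(-1,2)
    return q
def fit(model,obs,x0):
    """model: Nx3 in part frame (z rel); obs: list of (pose,[(i,u,v)]); returns x,y,z,yaw and rms px"""
    def res(x):
        c,s=np.cos(x[3]),np.sin(x[3]); r=[]
        for pose,l in obs:
            for i,u,v in l:
                m=model[i]; r+=list(np.array(proj([x[0]+c*m[0]-s*m[1],x[1]+s*m[0]+c*m[1],x[2]+m[2]],pose))-(u,v))
        return np.array(r)
    f=least_squares(res,x0,loss="soft_l1",f_scale=.7,x_scale=[10,10,10,.1]); return f.x,np.sqrt(np.mean(res(f.x)**2)),res(f.x).round(1).reshape(-1,2)
# nose-end left/right given as +y/-y
OB=np.array([[62,38,0],[62,-38,0],[-62,-38,0],[-62,38,0],[76,15,0],[76,-15,0]],float)
E
python3 - <<'E'
from h import *
a,pa=load("w1"); b,pb=load("w2")
La=np.array([(48,80),(347,32),(374,213),(82,260),(28,145),(42,210)])/3.333+(195,105)
Lb=np.array([(30,80),(316,48),(340,224),(59,264),(7,142),(13,212)])/3.333+(275,60)
qa,qb=sub(a,La),sub(b,Lb); print(np.abs(qa-La).max(),np.abs(qb-Lb).max())
# A is nose-end; image up = tool x ~ (0.59,0.81); order A,B,C,D -> which y sign
for k in range(4): print(tri(ray("wrist",*qa[k],pa),ray("wrist",*qb[k],pb)).round(1))
x0=[639,-177,40,2.3]
for idx in ([1,2,3,0,5,4],[0,3,2,1,4,5],[1,2,3,0,5,4]):
    pass
P=[onz("wrist",*q,40,pa)[:2] for q in qa]; print(np.round(P,1))
nose=(P[4]+P[5])/2-(P[1]+P[2])/2; yaw=np.arctan2(nose[1],nose[0])
idx=[1,2,3,0]; n=np.array([-np.sin(yaw),np.cos(yaw)])
s=(P[0]-P[3])@n>0
ids=[0,3,2,1,4,5] if s else [1,2,3,0,5,4]
print("A +y?",s)
print(fit(OB,[(pa,[(i,*q) for i,q in zip(ids,qa)]),(pb,[(i,*q) for i,q in zip(ids,qb)])],[639,-177,40,yaw]))
# top camera check
# tool
ta=np.vstack([np.array([(194,268),(227,268)])/3.333+(195,105)]); tb=np.array([(178,268),(209,271)])/3.333+(275,60)
ta,tb=sub(a,ta),sub(b,tb)
E1=tri(ray("wrist",*ta.mean(0),pa),ray("wrist",*tb.mean(0),pb)); print("tool end",E1.round(1), np.linalg.norm(np.diff(ta,axis=0)))
f=lambda c,s:cv2.resize(c,s,interpolation=cv2.INTER_CUBIC)
tc=np.array(proj([680,-110,47],pb)).astype(int);print(tc)
cv2.imwrite("pics/c3.png",np.hstack([f(a[70:130,230:290],(400,400)),f(b[max(tc[1]-30,0):max(tc[1]-30,0)+60,tc[0]-30:tc[0]+30],(400,400))]))
E
```

```text
1.0668668154657155 1.0914617676367016
[ 596.7 -111.8   41.4]
[ 707.4 -167.1   40.6]
[ 673.7 -234.9   40.5]
[ 562.9 -179.5   41.6]
[[ 596.5 -111.6]
 [ 707.5 -167. ]
 [ 673.8 -235. ]
 [ 562.5 -179.6]
 [ 574.2 -126.7]
 [ 561.5 -152.1]]
A +y? False
(array([ 635.44491014, -173.47362745,   39.65255194,    2.67855342]), np.float64(0.2640508089263033), array([[ 0.3, -0.1],
       [ 0.3, -0. ],
       [ 0.1, -0. ],
       [ 0.4, -0.1],
       [-0.3, -0.3],
       [-0. ,  0.7],
       [ 0. ,  0.1],
       [ 0. , -0.1],
       [-0. ,  0.1],
       [-0. ,  0. ],
       [-0.4, -0.2],
       [-0.4,  0.4]]))
tool end [ 606.1 -211.9   50.9] 9.598379
[332  49]
```

View pics/c3.png

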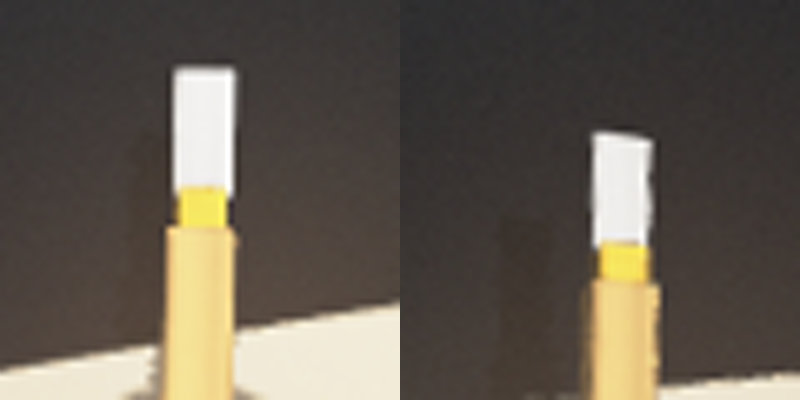

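The crop shows the blade beyond the handle, with the handle's front edge at crop (168–233,228) on the left and (593–657,283) on the right.

Run:
```python
from h import *
_,pa=load("w1"); _,pb=load("w2")
F=tri(ray("wrist",200.5/6.667+230,228/6.667+70,pa),ray("wrist",225/6.667+302,283/6.667+19,pb))
E1=np.array([606.1,-211.9,50.9]); d=F-E1; print("front",F.round(1),"len",np.linalg.norm(d),"yaw",np.arctan2(d[1],d[0]),"mid",((F+E1)/2).round(1))
s=status.sense(); print(s["tool_pos"],s["tcp_rot"])
t=((F+E1)/2)[:2]-s["tool_pos"][:2]; y=s["tcp_rot"][2]
print("tool dx,dy",t@[np.cos(y),np.sin(y)],t@[np.sin(y),-np.cos(y)])
```

```text
front [ 672.5 -126.4   51.2] len 108.26607452999373 yaw 0.9110362367033566 mid [ 639.3 -169.1   51. ]
[ 505.83544575 -183.90712681  265.62541698] [ 3.14096994e+00 -1.87671851e-04  9.40402086e-01]
tool dx,dy 90.59930111223497 99.08342364522096
```

Base: (635.4,-173.5), z 40, yaw 2.679, rms 0.26 px. Tool: mid (639.3,-169.1), top at 51 (expected 52), length 108 (expected 110). Now over the tool and down.

carry_out(
  travel=[
    [30,33,0],
    [30,33,0],
    [30.5,33,0],
    [0,0,40],
    [0,0,40],
    [0,0,40],
    [0,0,40],
    [0,0,30],
    [0,0,0],
    [0,0,0],
  ],
  delta_rot=[
    [0,0,0],
    [0,0,0],
    [0,0,0.03],
    [0,0,0],
    [0,0,0],
    [0,0,0],
    [0,0,0],
    [0,0,0],
    [0,0,0],
    [0,0,0],
  ],
  hand=[34,34,34,34,34,34,34,34,34,34],
)

```text
clock: 3.6
tool_pos: [640.6, -168.6, 75.5]
tcp_rot: [-3.141, -0.0, 0.913]
force: [0.1, -0.4, 0.6]
grip_width: 33.8
gripper_force: 0.0
```

carry_out(
  travel=[
    [0,0,20],
    [0,0,12.5],
    [0,0,0],
    [0,0,0],
    [0,0,0],
    [0,0,0],
    [0,0,0],
    [0,0,-10],
    [0,0,-30],
    [0,0,-40],
  ],
  delta_rot=[
    [0,0,0],
    [0,0,0],
    [0,0,0],
    [0,0,0],
    [0,0,0],
    [0,0,0],
    [0,0,0],
    [0,0,0],
    [0,0,0],
    [0,0,0],
  ],
  hand=[34,34,30,8,8,8,8,8,8,8],
  grip_force=15,
)

```text
clock: 4.6
tool_pos: [638.1, -167.9, 121.8]
tcp_rot: [-3.137, 0.001, 0.914]
force: [0.1, -0.6, -0.6]
grip_width: 13.6
gripper_force: 15.0
```

Run:
```python
from h import *
im,p=snap("w3"); print(p, status.sense()["grip_width"],status.sense()["gripper_force"])
# tray from w1 and w2, 800-scale guesses in w1
_,pa=load("w1")
for u,v in ((125,112),(237,250),(172,310),(71,177)): 
    X=onz("wrist",u*.64,v*.64,24,pa); print(X.round(1), np.round(proj(X,load("w2")[1]),1),np.round(proj(X,p),1))
for u,v in ((351,340),(428,339),(429,377),(351,378)): print("topcam",onz("top",u*.64,v*.64,24).round(1))
```

```text
(array([ 638.13995241, -167.9017005 ,  121.80764022]), array([-3.13650663e+00,  1.19881739e-03,  9.13700612e-01])) 13.925988803026204 14.999683499336243
[482.9  98.   24. ] [136.6  25.4] [19. 93.]
[496.7 -93.3  24. ] [217.2 116.4] [113.7 212.6]
[396.9 -95.6  24. ] [165.4 159.4] [ 69.5 258.6]
[385.1  95.   24. ] [91.9 69.4] [-13.  148.4]
topcam [479.2 101.7  24. ]
topcam [487.2 -92.   24. ]
topcam [391.7 -96.6  24. ]
topcam [383.8  97.4  24. ]
```

Holding the tool (13.9 mm). Tray centre is about (438,2), long axis yaw about 1.62, and its size fits (about 98 x 192). Next, carry the tool over the tray.

carry_out(
  travel=[
    [0,-42,0],
    [0,-42,0],
    [0,-42,0],
    [0,-42,0],
    [0,-42,0],
    [0,-42,0],
    [0,0,10],
    [0,0,10],
    [0,0,10],
    [0,0,10],
    [0,0,10],
    [0,0,0],
  ],
  delta_rot=[
    [0,0,0],
    [0,0,0],
    [0,0,0],
    [0,0,0],
    [0,0,0],
    [0,0,0],
    [0,0,-0.14],
    [0,0,-0.14],
    [0,0,-0.14],
    [0,0,-0.14],
    [0,0,-0.14],
    [0,0,0],
  ],
  hand=[8,8,8,8,8,8,8,8,8,8,8,8],
)

```text
clock: 5.85
tool_pos: [439.4, -14.5, 72.1]
tcp_rot: [-3.139, -0.001, 1.614]
force: [-0.2, -1.6, 0.2]
grip_width: 13.6
gripper_force: 15.0
```

Run:
```python
from h import *
im,p=snap("w4"); print(p,status.sense()["grip_width"]); cv2.imwrite("pics/w4b.png",cv2.resize(im,(800,600),interpolation=cv2.INTER_CUBIC))
```

```text
(array([439.40474759, -14.47155064,  72.13880771]), array([-3.13947804e+00, -7.05648836e-04,  1.61350763e+00])) 13.934680057259266
```

View pics/w4b.png

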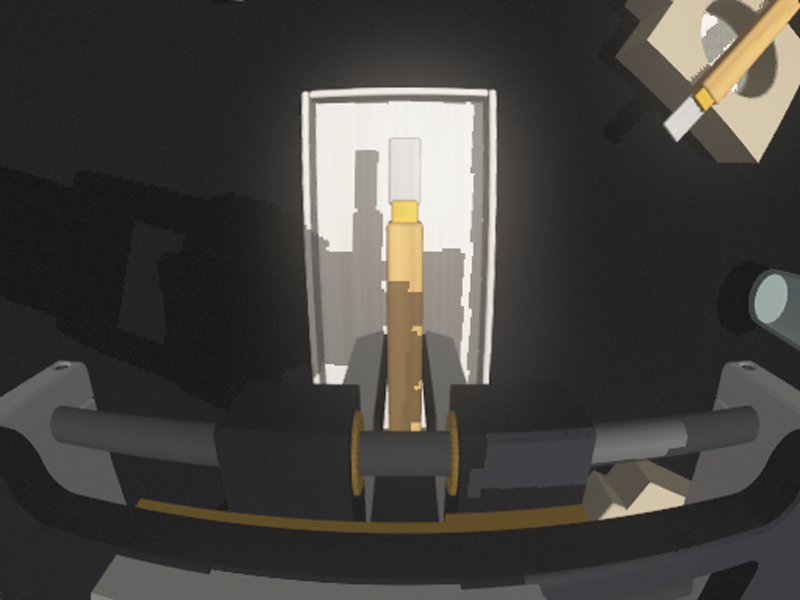

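The tool is in the grip, lengthways and centred over the tray (handle at column 405, tray walls at 305 and 493). Lowering and releasing.

carry_out(
  travel=[
    [0,0,30],
    [0,0,20],
    [0,0,10],
    [0,0,4],
    [0,0,0],
    [0,0,0],
    [0,0,0],
    [0,0,0],
    [0,0,-15],
    [0,0,-45],
    [0,0,-50],
    [0,0,-50],
  ],
  delta_rot=[
    [0,0,0],
    [0,0,0],
    [0,0,0],
    [0,0,0],
    [0,0,0],
    [0,0,0],
    [0,0,0],
    [0,0,0],
    [0,0,0],
    [0,0,0],
    [0,0,0],
    [0,0,0],
  ],
  hand=[8,8,8,8,8,32,32,32,32,32,32,60],
)

```text
clock: 7.1
tool_pos: [439.9, -14.6, 170.9]
tcp_rot: [-3.142, -0.0, 1.614]
force: [1.3, -0.5, -0.3]
grip_width: 36.9
gripper_force: 0.0
```

carry_out(
  travel=[
    [45,0,-13],
    [45,0,-13],
    [45,0,-13],
    [45,0,-13],
    [45,0,-13],
    [45,0,-13],
    [45,0,-13],
    [0,0,0],
  ],
  delta_rot=[
    [0,0,0],
    [0,0,0],
    [0,0,0],
    [0,0,0],
    [0,0,0],
    [0,0,0],
    [0,0,0],
    [0,0,0],
  ],
  hand=[80,80,80,80,80,80,80,80],
)

```text
clock: 7.9
tool_pos: [426.8, 304.3, 262.4]
tcp_rot: [3.138, -0.002, 1.62]
force: [-0.3, -0.1, -0.3]
grip_width: 80.2
gripper_force: 0.0
```

Run:
```python
from h import *
im,p=snap("w5"); print(p)
```

```text
(array([426.76919355, 304.26506502, 262.42159407]), array([ 3.13796942e+00, -2.42247963e-03,  1.61962977e+00]))
```

carry_out(
  travel=[
    [45,0,0],
    [0,0,0],
    [0,0,0],
    [0,0,0],
    [0,0,0],
    [0,0,0],
    [0,0,0],
    [0,0,0],
    [0,0,0],
  ],
  delta_rot=[
    [0,0,0],
    [0,0,0.14],
    [0,0,0.14],
    [0,0,0.14],
    [0,0,0.14],
    [0,0,0.14],
    [0,0,0.14],
    [0,0,0.14],
    [0,0,0],
  ],
  hand=[60,60,60,60,60,60,60,60,60],
)

```text
clock: 8.85
tool_pos: [425.1, 343.6, 259.5]
tcp_rot: [3.141, 0.001, 0.632]
force: [1.3, -0.2, -0.1]
grip_width: 60.1
gripper_force: 0.0
```

Run:
```python
from h import *
a,pa=load("w5"); b,pb=snap("w6"); print(pb)
o=[]
for im,p in((a,pa),(b,pb)):
    c=np.array(proj([422,352,22],p)).astype(int); x,y=max(c[0]-60,0),max(c[1]-60,0); print(c,"crop at",x,y)
    o.append(cv2.resize(im[y:y+120,x:x+120],(400,400),interpolation=cv2.INTER_CUBIC))
cv2.imwrite("pics/c5.png",np.hstack(o))
```

```text
(array([425.06195513, 343.56244012, 259.50871645]), array([3.14143695e+00, 9.07320079e-04, 6.32315351e-01]))
[257 130] crop at 197 70
[253 162] crop at 193 102
```

View pics/c5.png

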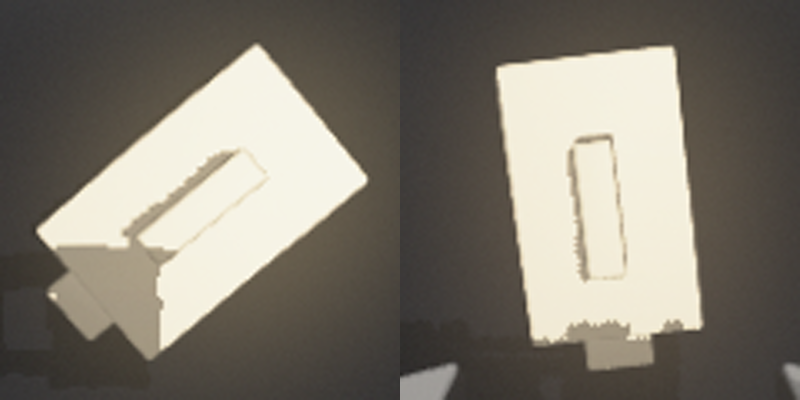

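The crops show the oblong top from both places. In the right crop its nose is at (619,367), its corners are (497,65), (675,47), (702,327) and (532,346), and the rib is centred near (600,207).

Run:
```python
from h import *
a,pa=load("w5"); b,pb=load("w6")
La=np.array([(150,358),(38,232),(257,45),(367,180),(92,341),(48,293)])/3.333+(197,70)
Lb=np.array([(302,327),(132,346),(97,65),(275,47),(252,363),(187,370)])/3.333+(193,102)
qa,qb=sub(a,La,2),sub(b,Lb,2); ids=[0,1,2,3,4,5]
print(np.abs(qa-La).max(),np.abs(qb-Lb).max())
for nm,o in(("both",[(pa,[(i,*q) for i,q in zip(ids,qa)]),(pb,[(i,*q) for i,q in zip(ids,qb)])]),("b",[(pb,[(i,*q) for i,q in zip(ids,qb)])]),("raw",[(pa,[(i,*q) for i,q in zip(ids,La)]),(pb,[(i,*q) for i,q in zip(ids,Lb)])])):
    x,r,e=fit(OB,o,[422,352,22,.63-np.pi]); print(nm,x.round(3),round(r,2))
    if nm=="both": X=x;print(e.tolist())
# rib top
R=np.array([(192,137.5),(206.5,278)])/3.333+(193,102)
P=[onz("wrist",*q,50,pb) for q in R]; print("rib ends",np.round(P,1),"mid",np.mean(P,0).round(1),np.linalg.norm(P[0]-P[1]))
s=status.sense(); y=s["tcp_rot"][2]; d=X[:2]-s["tool_pos"][:2]
print(s["tool_pos"],s["tcp_rot"],"tool dx,dy",d@[np.cos(y),np.sin(y)],d@[np.sin(y),-np.cos(y)],"dyaw",X[3]+np.pi-y)
```

```text
1.0399856178244704 1.1747242137543594
both [421.832 352.239  16.408  -2.396] 0.49
[[-0.0, -0.1], [-0.3, -0.3], [-0.3, -0.3], [0.1, 0.1], [0.2, 0.2], [-0.4, -1.9], [0.7, -0.4], [0.2, -0.4], [-0.1, 0.2], [0.5, 0.2], [0.6, 0.1], [-0.0, 0.2]]
b [421.539 352.535  16.098  -2.397] 0.29
raw [422.438 351.536  16.904  -2.399] 0.58
rib ends [[444.3 371.9  50. ]
 [401.7 333.9  50. ]] mid [423.  352.9  50. ] 57.107017723867244
[425.02270461 343.76822639 259.58386364] [3.14149722e+00 7.89231764e-04 6.35048636e-01] tool dx,dy 2.4563114635807297 -8.71224267697047 dyaw 0.11085609567873655
```

Run:
```python
from h import *
a,pa=load("w5"); b,pb=load("w6")
La=np.array([(150,358),(38,232),(257,45),(367,180),(92,341),(48,293)])/3.333+(197,70)
Lb=np.array([(302,327),(132,346),(97,65),(275,47),(252,363),(187,370)])/3.333+(193,102)
qa,qb=sub(a,La,2),sub(b,Lb,2)
T=[tri(ray("wrist",*u,pa),ray("wrist",*v,pb)) for u,v in zip(qa,qb)]; print(np.round(T,1), np.mean(T[:4],0), [np.linalg.norm(T[i]-T[(i+1)%4]).round(1) for i in range(4)])
for z in(16,22):
    P=np.array([onz("wrist",*q,z,pb) for q in qb]); print(z,P[:4].mean(0),[np.linalg.norm(P[i]-P[(i+1)%4]).round(1) for i in range(4)])
ra=np.array([(253.5,163),(148,251)])/3.333+(197,70); rb=np.array([(192,137.5),(206.5,278)])/3.333+(193,102)
print("rib",[tri(ray("wrist",*u,pa),ray("wrist",*v,pb)).round(1) for u,v in zip(ra,rb)])
```

```text
[[402.4 284.   23.4]
 [352.2 338.5  23.9]
 [442.  422.   16.9]
 [493.  366.8  16.2]
 [376.  290.2  16.8]
 [356.2 310.3  15.9]] [422.38774264 352.82820593  20.10143158] [np.float64(74.0), np.float64(122.8), np.float64(75.2), np.float64(123.0)]
16 [421.35228278 352.47664912  16.        ] [np.float64(75.2), np.float64(125.0), np.float64(75.2), np.float64(124.9)]
22 [422.19224262 352.94743026  22.        ] [np.float64(74.2), np.float64(123.2), np.float64(74.2), np.float64(123.1)]
rib [array([442.9, 370.6,  33.8]), array([402.3, 333.8,  52.7])]
```

Top: centre (422.4,352.8), height 20–22, rib top about 50, rib yaw 0.746. Approach.

carry_out(
  travel=[
    [3.3,-8.8,0],
    [0,0,45],
    [0,0,45],
    [0,0,45],
    [0,0,35],
    [0,0,0],
    [0,0,0],
  ],
  delta_rot=[
    [0,0,-0.111],
    [0,0,0],
    [0,0,0],
    [0,0,0],
    [0,0,0],
    [0,0,0],
    [0,0,0],
  ],
  hand=[44,44,44,44,44,44,44],
)

```text
clock: 9.6
tool_pos: [422.6, 353.7, 90.5]
tcp_rot: [-3.142, 0.0, 0.746]
force: [0.9, -0.2, 1.0]
grip_width: 44.2
gripper_force: 0.0
```

Run:
```python
from h import *
b,pb=snap("w7"); print(pb); cv2.imwrite("pics/w7b.png",cv2.resize(b,(800,600),interpolation=cv2.INTER_CUBIC))
```

```text
(array([422.64842892, 353.67681112,  90.4650594 ]), array([-3.14154972e+00,  2.70082462e-04,  7.45738852e-01]))
```

View pics/w7b.png

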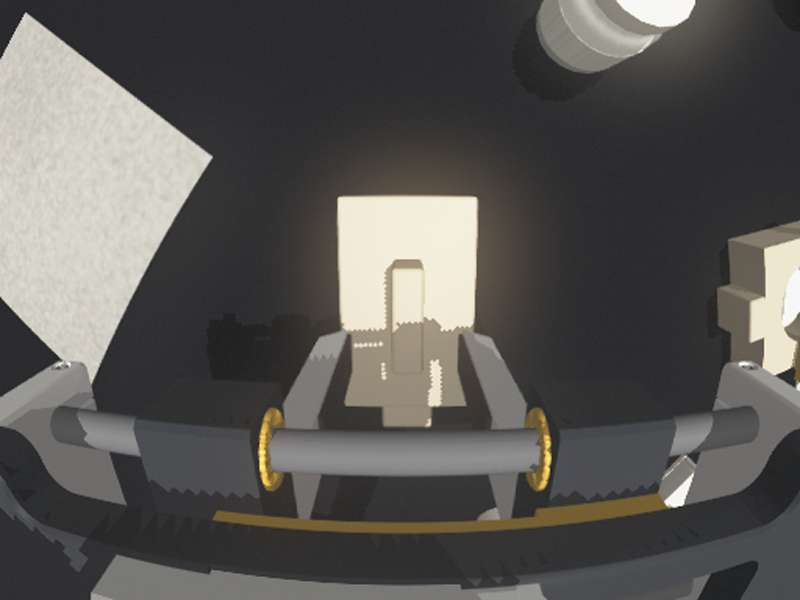

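The rib is centred between the fingers (column 405) and the slab's far edge is square to the image (row 197). Lower, grip, lift.

carry_out(
  travel=[
    [0,0,35],
    [0,0,20],
    [0,0,8.5],
    [0,0,0],
    [0,0,0],
    [0,0,0],
    [0,0,0],
    [0,0,0],
    [0,0,0],
    [0,0,-10],
    [0,0,-10],
    [0,0,0],
  ],
  delta_rot=[
    [0,0,0],
    [0,0,0],
    [0,0,0],
    [0,0,0],
    [0,0,0],
    [0,0,0],
    [0,0,0],
    [0,0,0],
    [0,0,0],
    [0,0,0],
    [0,0,0],
    [0,0,0],
  ],
  hand=[44,44,44,44,8,8,8,8,8,8,8,8],
  grip_force=35,
)

```text
clock: 10.85
tool_pos: [423.0, 354.5, 47.9]
tcp_rot: [3.141, -0.002, 0.745]
force: [-0.7, 0.4, -4.1]
grip_width: 15.8
gripper_force: 35.0
```

```bash
cat >> h.py <<'E'
def inhand(name,zt=4.5):
    im,p=snap(name); R=Ro.from_euler("xyz",p[1]).as_matrix(); W=lambda v:p[0]+R@np.array(v,float)
    pr=np.array([proj(W(v),p) for v in((62,-38,zt),(62,38,zt))]); q=sub(im,pr,4)
    print("pose",np.round(p[0],1),np.round(p[1],3),"pred",pr.round(1).tolist(),"found",q.round(1).tolist())
    for u,v in q:
        o,d=ray("wrist",u,v,p); o=R.T@(o-p[0]); d=R.T@d; print("tool-frame",(o+d*(zt-o[2])/d[2]).round(2))
    return im,p
E
python3 - <<'E'
from h import *
im,p=inhand("w8")
E
```

```text
pose [423.  354.5  47.9] [ 3.141e+00 -2.000e-03  7.450e-01] pred [[199.4, 128.1], [321.2, 128.2]] found [[199.39999389648438, 131.10000610351562], [318.1000061035156, 131.1999969482422]]
tool-frame [ 60.14 -38.09   4.5 ]
tool-frame [60.04 36.04  4.5 ]
```

Held at 15.8 mm. The camera shows a small offset, apparently about 1 mm of camera bias. To cancel it, I'll hover short of the base in the final orientation and measure the base and the held top in the same tool frame.

carry_out(
  travel=[
    [0,0,-20],
    [0,0,-40],
    [0,0,-40],
    [0,0,-22],
    [0,0,0],
    [-10,18,0],
    [-20,36,0],
    [-20,36,0],
    [-20,36,0],
    [-20,36,0],
    [-20,36,0],
    [-20,36,0],
  ],
  delta_rot=[
    [0,0,0],
    [0,0,0],
    [0,0,0],
    [0,0,0],
    [0,0,0],
    [0,0,0],
    [0,0,0],
    [0,0,0],
    [0,0,0],
    [0,0,0],
    [0,0,0],
    [0,0,0],
  ],
  hand=[8,8,8,8,8,8,8,8,8,8,8,8],
)

```text
clock: 12.1
tool_pos: [484.0, 92.3, 165.9]
tcp_rot: [-3.139, 0.003, 0.745]
force: [1.2, -1.2, -3.7]
grip_width: 16.0
gripper_force: 35.0
```

carry_out(
  travel=[
    [-20,36,0],
    [-20,36,0],
    [-20,36,0],
    [-20,36,0],
    [-20,36,0],
    [-10,18,0],
    [0,0,0],
  ],
  delta_rot=[
    [0,0,0],
    [0,0,0],
    [0,0,0],
    [0,0,0],
    [0,0,0],
    [0,0,0],
    [0,0,0],
  ],
  hand=[8,8,8,8,8,8,8],
)

```text
clock: 12.8
tool_pos: [537.9, -128.4, 165.9]
tcp_rot: [-3.138, 0.002, 0.741]
force: [-0.8, 1.5, -3.6]
grip_width: 15.7
gripper_force: 35.0
```

carry_out(
  travel=[
    [0,0,0],
    [0,0,0],
    [0,0,0],
    [0,0,0],
    [0,0,0],
    [0,0,0],
    [0,0,0],
    [0,0,0],
    [0,0,0],
    [0,0,0],
    [0,0,0],
    [0,0,0],
  ],
  delta_rot=[
    [0,0,0.12],
    [0,0,0.12],
    [0,0,0.12],
    [0,0,0.12],
    [0,0,0.12],
    [0,0,0.12],
    [0,0,0.12],
    [0,0,0.12],
    [0,0,0.12],
    [0,0,0.128],
    [0,0,0],
    [0,0,0],
  ],
  hand=[8,8,8,8,8,8,8,8,8,8,8,8],
)

```text
clock: 14.0
tool_pos: [538.0, -125.3, 167.1]
tcp_rot: [-3.141, 0.002, -0.46]
force: [-0.2, -0.1, -4.3]
grip_width: 15.6
gripper_force: 35.0
```

Run:
```python
from h import *
im,p=inhand("w9"); cv2.imwrite("pics/w9b.png",cv2.resize(im[0:288,64:448],(800,600),interpolation=cv2.INTER_CUBIC))
```

```text
pose [ 538.  -125.3  167.1] [-3.141e+00  2.000e-03 -4.600e-01] pred [[198.4, 126.5], [320.2, 126.5]] found [[198.39999389648438, 126.5], [320.20001220703125, 126.5]]
tool-frame [ 62.  -38.    4.5]
tool-frame [62.  38.   4.5]
```

View pics/w9b.png

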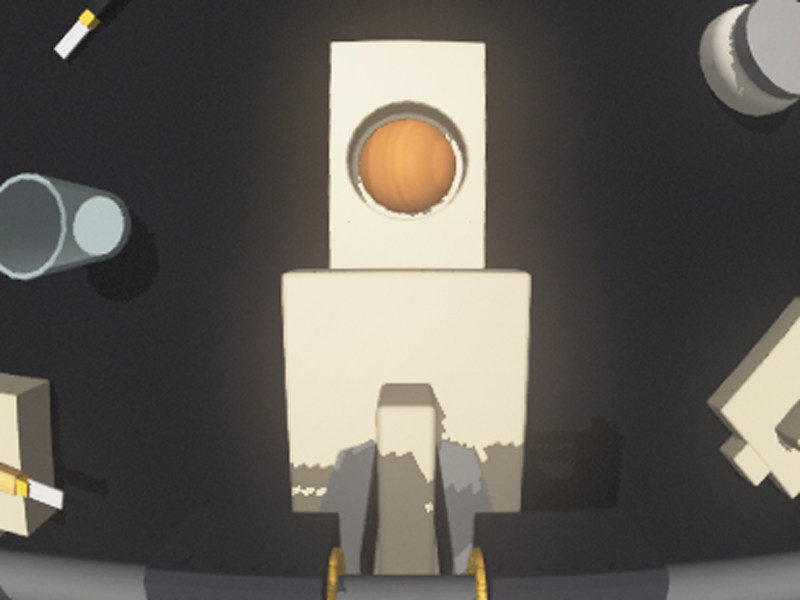

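The held top is square with the base. The top's far corners are at crop (283,273) and (531,274). The base's far corners are at (330,42) and (486,42), and the pocket is centred near (407,161) with the dome in it.

Run:
```python
from h import *
im,p=load("w9"); R=Ro.from_euler("xyz",p[1]).as_matrix()
def tf(uv,zt):
    o,d=ray("wrist",*uv,p); o=R.T@(o-p[0]); d=R.T@d; return o+d*(zt-o[2])/d[2]
S=np.array([(283,273),(531,274),(330,42),(486,42)],float)/(800/384)+(64,0)
q=sub(im,S,2); print(q.round(1).tolist(),(S).round(1).tolist())
zb=p[0][2]-40
for zt in (1,4.5): print("slab",zt,tf(q[0],zt).round(2),tf(q[1],zt).round(2))
B=[tf(q[i],zb) for i in(2,3)]; print("base far",np.round(B,2))
rim=np.array([(348,160),(467,160),(407,101),(407,221)],float)/(800/384)+(64,0)
r=np.array([tf(u,zb) for u in rim]); print("rim",r.round(1).tolist(),"centre",(r[:2,1].mean(),r[2:,0].mean()))
# edge angle: side edges of the base
g=cv2.cvtColor(im,cv2.COLOR_BGR2GRAY).astype(float)
for lo,hi in((214,232),(288,308)):
    pts=[]
    for v in range(26,124,4):
        dg=np.abs(np.diff(g[v,lo:hi])); w=dg*(dg>.4*dg.max()); pts.append(tf((lo+.5+(w*np.arange(len(dg))).sum()/w.sum(),v),zb)[:2])
    pts=np.array(pts); c=np.polyfit(pts[:,0],pts[:,1],1); print("edge slope",c[0],"y at pocket",np.polyval(c,110), np.std(pts[:,1]-np.polyval(c,pts[:,0])))
# slab side edges, bright part
for lo,hi in((190,212),(308,328)):
    pts=[]
    for v in range(136,205,4):
        dg=np.abs(np.diff(g[v,lo:hi])); w=dg*(dg>.4*dg.max()); pts.append(tf((lo+.5+(w*np.arange(len(dg))).sum()/w.sum(),v),3)[:2])
    pts=np.array(pts); c=np.polyfit(pts[:,0],pts[:,1],1); print("slab slope",c[0],"y at 0",c[1],np.std(pts[:,1]-np.polyval(c,pts[:,0])))
d=np.array([635.4,-173.5])-p[0][:2]; y=p[1][2]
print("world est: dx,dy",d@[np.cos(y),np.sin(y)],d@[np.sin(y),-np.cos(y)], "dyaw",2.679-np.pi-y)
```

```text
[[199.3000030517578, 131.3000030517578], [318.1000061035156, 131.6999969482422], [222.60000610351562, 19.899999618530273], [296.20001220703125, 20.5]] [[199.8, 131.0], [318.9, 131.5], [222.4, 20.2], [297.3, 20.2]]
slab 1 [ 59.17 -36.79   1.  ] [58.9  35.99  1.  ]
slab 4.5 [ 58.99 -37.49   4.5 ] [58.71 36.7   4.5 ]
base far [[171.15 -37.73 127.13]
 [170.55  38.52 127.13]]
rim [[108.6, -28.5, 127.1], [108.6, 29.7, 127.1], [138.4, 0.3, 127.1], [77.8, 0.3, 127.1]] centre (np.float64(0.5663386824399428), np.float64(108.14115163375183))
edge slope 0.0030933564203951525 y at pocket -37.69515725434766 1.1816520146134006
edge slope 0.00605413182793326 y at pocket 38.14692492178652 0.5391901072993712
slab slope -0.004193027679904394 y at 0 -37.34378124843252 0.12654933607835703
slab slope 0.0001829397584149732 y at 0 36.50436159470899 0.14235503057489235
world est: dx,dy 108.7172851710747 -0.013948972391788385 dyaw -0.0027993470002554144
```

```bash
for i in 1 2 3; do python3 -c "
from bench import viewer
for k in range(2):
    c=viewer.calibration('wrist'); print(c['mount'][:3,3], c['intrinsics'][0],c['mount'][0,1:3])
print(viewer.calibration('top')['t'])"; done
python3 - <<'E'
from h import *
for n in("w8","w9"):
    _,p=load(n); R=Ro.from_euler("xyz",p[1]).as_matrix(); print(p, proj(p[0]+R@[62,-38,4.5],p))
E
```

```text
[  68.54038628   -0.44258127 -179.56999716] [297.31863964   0.         258.65296902] [-0.97064695 -0.24050873]
[  68.54038628   -0.44258127 -179.56999716] [297.31863964   0.         258.65296902] [-0.97064695 -0.24050873]
[ -52.34166035  555.17678247 1558.35096623]
[  68.54038628   -0.44258127 -179.56999716] [297.31863964   0.         258.65296902] [-0.97064695 -0.24050873]
[  68.54038628   -0.44258127 -179.56999716] [297.31863964   0.         258.65296902] [-0.97064695 -0.24050873]
[ -52.34166035  555.17678247 1558.35096623]
[  68.54038628   -0.44258127 -179.56999716] [297.31863964   0.         258.65296902] [-0.97064695 -0.24050873]
[  68.54038628   -0.44258127 -179.56999716] [297.31863964   0.         258.65296902] [-0.97064695 -0.24050873]
[ -52.34166035  555.17678247 1558.35096623]
[[ 4.23033209e+02  3.54545320e+02  4.79000061e+01]
 [ 3.14126274e+00 -2.44570738e-03  7.44837881e-01]] (np.float64(198.39420521755517), np.float64(126.510338933521))
[[ 5.37967441e+02 -1.25267804e+02  1.67132007e+02]
 [-3.14142571e+00  2.32250160e-03 -4.59793307e-01]] (np.float64(198.3942052175552), np.float64(126.51033893352098))
```

The wrist mount estimate wanders by about 1 mm with arm state, so I rely on same-image comparison: forward about 110.5, sideways about 0.3. Move over, hover about 10 mm above, and look.

carry_out(
  travel=[
    [30,0.1,0],
    [40,0.1,0],
    [40.5,0.1,0],
    [0,0,30],
    [0,0,30],
    [0,0,20],
    [0,0,8],
    [0,0,0],
    [0,0,0],
  ],
  delta_rot=[
    [0,0,0],
    [0,0,0],
    [0,0,0.004],
    [0,0,0],
    [0,0,0],
    [0,0,0],
    [0,0,0],
    [0,0,0],
    [0,0,0],
  ],
  hand=[8,8,8,8,8,8,8,8,8],
)

```text
clock: 14.95
tool_pos: [638.3, -176.2, 81.7]
tcp_rot: [-3.142, -0.002, -0.467]
force: [0.2, -1.3, -3.5]
grip_width: 15.8
gripper_force: 35.0
```

Run:
```python
from h import *
im,p=snap("w10"); print(p,C["wrist"]["mount"][:3,3]); t=viewer.read_camera("side")[:,:,::-1]; cv2.imwrite("pics/side10.png",t)
f=lambda c,s:cv2.resize(c,s,interpolation=cv2.INTER_CUBIC)
S=f(t[180:255,220:320],(400,300))
cv2.imwrite("pics/c10.png",np.vstack([f(im[110:230,178:338],(800,600))[:300],np.hstack([S,f(im[200:275,210:310],(400,300))])]))
```

```text
(array([ 638.2607197 , -176.22992271,   81.72309352]), array([-3.14151373e+00, -1.99188483e-03, -4.66640827e-01])) [  68.53891607   -0.43607981 -179.57391714]
```

View pics/c10.png

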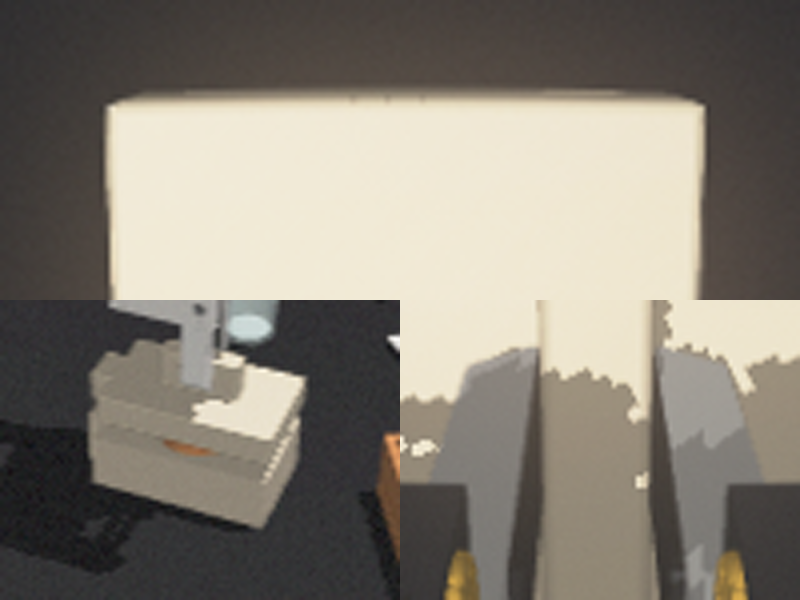

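All ten views are used, so the rest is numeric. The hover picture shows the top above the base with the dome visible through the gap, and the far edges nearly coincident at crop row 92–103. I'll back off 16 mm so the base's far edge shows just ahead of the top's, and measure the offset in one near-vertical picture.

carry_out(
  travel=[
    [-8,0,0],
    [-8,0,0],
    [0,0,0],
    [0,0,0],
    [0,0,0],
  ],
  delta_rot=[
    [0,0,0],
    [0,0,0],
    [0,0,0],
    [0,0,0],
    [0,0,0],
  ],
  hand=[8,8,8,8,8],
)

```text
clock: 15.55
tool_pos: [623.3, -168.8, 80.7]
tcp_rot: [-3.142, -0.0, -0.467]
force: [0.6, -0.1, -3.4]
grip_width: 16.0
gripper_force: 35.0
```

Run:
```python
from h import *
im,p=snap("w11"); print(p,C["wrist"]["mount"][:3,3])
g=cv2.cvtColor(im,cv2.COLOR_BGR2GRAY)
for c in(225,240,258,275,295): print(c,"rows80-145",np.median(g[80:145,c-3:c+4],1).astype(int).tolist())
for r in(112,118,150,180): print(r,"L190-230",np.median(g[r-1:r+2,190:230],0).astype(int).tolist(),"R290-330",np.median(g[r-1:r+2,290:330],0).astype(int).tolist())
```

```text
(array([ 623.29936794, -168.84483066,   80.66615827]), array([-3.14155900e+00, -4.85000144e-04, -4.67225875e-01])) [  68.53814937   -0.43540557 -179.57241559]
225 rows80-145 [56, 57, 56, 57, 58, 59, 59, 59, 59, 60, 62, 63, 64, 64, 64, 66, 66, 67, 68, 68, 68, 69, 70, 71, 71, 72, 73, 104, 231, 235, 235, 235, 236, 236, 235, 236, 236, 235, 235, 236, 235, 235, 235, 235, 235, 235, 235, 232, 184, 147, 198, 223, 230, 234, 234, 233, 233, 233, 233, 233, 233, 233, 233, 233, 233]
240 rows80-145 [57, 58, 58, 59, 60, 61, 61, 62, 63, 64, 64, 65, 66, 67, 68, 69, 70, 69, 71, 72, 73, 73, 74, 75, 75, 76, 76, 127, 235, 235, 235, 235, 235, 235, 235, 235, 235, 235, 235, 235, 235, 234, 235, 234, 235, 235, 235, 228, 178, 159, 205, 225, 231, 234, 233, 233, 233, 233, 233, 233, 233, 233, 233, 233, 233]
258 rows80-145 [59, 59, 60, 61, 61, 62, 62, 64, 64, 65, 65, 66, 67, 68, 69, 70, 70, 71, 73, 74, 73, 74, 76, 76, 77, 77, 90, 177, 234, 234, 234, 234, 234, 234, 234, 235, 234, 235, 234, 234, 234, 234, 234, 234, 234, 234, 234, 225, 175, 164, 208, 225, 231, 233, 233, 233, 233, 233, 233, 233, 232, 233, 233, 233, 233]
[... 1509 characters left out ...]
 234, 233, 233, 233, 233, 233, 233, 233, 233, 233, 233, 233, 233, 233, 233, 233, 233, 233, 233, 233] R290-330 [231, 230, 230, 230, 230, 230, 230, 230, 230, 230, 230, 230, 229, 230, 229, 229, 229, 229, 228, 229, 229, 229, 228, 229, 228, 228, 222, 201, 100, 79, 78, 77, 76, 76, 73, 74, 73, 72, 73, 71]
180 L190-230 [69, 69, 70, 71, 71, 72, 74, 74, 75, 75, 96, 214, 226, 232, 231, 231, 231, 231, 232, 231, 231, 231, 232, 231, 232, 232, 231, 231, 231, 231, 231, 231, 232, 232, 232, 231, 232, 232, 232, 232] R290-330 [229, 229, 229, 229, 229, 229, 229, 229, 229, 229, 229, 229, 229, 228, 229, 228, 229, 228, 228, 228, 228, 228, 228, 228, 228, 220, 200, 137, 80, 78, 78, 78, 77, 77, 76, 74, 74, 73, 73, 73]
```

Run:
```python
from h import *
_,p=load("w11"); R=Ro.from_euler("xyz",p[1]).as_matrix()
def tf(u,v,zt):
    o,d=ray("wrist",u,v,p); o=R.T@(o-p[0]); d=R.T@d; return (o+d*(zt-o[2])/d[2]).round(2)
print("base far x",[tf(c,107.3-.2*(c==258),41.5)[0] for c in(225,240,258,275,295)])
print("slab bottom far x",[tf(c,127.7,z)[0] for c in(225,258,295) for z in(25,28)])
print("slab top far x",tf(258,129.8,5.5),tf(258,129.8,9))
print("base L/R",tf(205.8,112,41.5),tf(309,112,41.5),tf(205.85,118,41.5),tf(308.8,118,41.5))
for z in(5,8): print("slab L/R",tf(199.2,150,z),tf(317.6,150,z),tf(200.3,180,z),tf(317,180,z))
```

```text
base far x [np.float64(74.6), np.float64(74.42), np.float64(74.49), np.float64(74.4), np.float64(74.63)]
slab bottom far x [np.float64(60.04), np.float64(59.92), np.float64(59.86), np.float64(59.74), np.float64(60.06), np.float64(59.94)]
slab top far x [59.38 -0.82  5.5 ] [59.21 -0.83  9.  ]
base L/R [ 71.44 -39.7   41.5 ] [71.37 36.97 41.5 ] [ 66.93 -39.72  41.5 ] [66.86 36.88 41.5 ]
slab L/R [ 47.1  -37.98   5.  ] [47.08 36.81  5.  ] [ 27.67 -38.01   5.  ] [27.65 37.15  5.  ]
slab L/R [ 46.75 -38.59   8.  ] [46.73 37.41  8.  ] [ 27.   -38.62   8.  ] [26.99 37.76  8.  ]
```

Same-picture measurement: base far edge at 74.5 and slab far edge at 59.7, so 14.8 forward. Base mid-line is −1.4 and slab −0.5, so −0.9 sideways. Edges are parallel. Moving there and lowering slowly.

carry_out(
  travel=[
    [7.4,-0.4,0],
    [7.4,-0.5,0],
    [0,0,0],
    [0,0,3],
    [0,0,3],
    [0,0,2],
    [0,0,1],
    [0,0,0],
    [0,0,0],
  ],
  delta_rot=[
    [0,0,0],
    [0,0,0],
    [0,0,0],
    [0,0,0],
    [0,0,0],
    [0,0,0],
    [0,0,0],
    [0,0,0],
    [0,0,0],
  ],
  hand=[8,8,8,8,8,8,8,8,8],
)

```text
clock: 16.5
tool_pos: [636.8, -174.6, 71.6]
tcp_rot: [3.142, -0.0, -0.467]
force: [-0.0, 0.2, -2.9]
grip_width: 15.6
gripper_force: 35.0
```

carry_out(
  travel=[
    [0,0,1],
    [0,0,1],
    [0,0,1],
    [0,0,0],
    [0,0,0],
  ],
  delta_rot=[
    [0,0,0],
    [0,0,0],
    [0,0,0],
    [0,0,0],
    [0,0,0],
  ],
  hand=[8,8,8,8,8],
)

```text
clock: 17.0
tool_pos: [636.8, -174.6, 68.4]
tcp_rot: [-3.142, 0.0, -0.467]
force: [0.3, -0.3, -3.5]
grip_width: 15.7
gripper_force: 35.0
```

carry_out(
  travel=[
    [0,0,0.5],
    [0,0,0.5],
    [0,0,0],
    [0,0,0],
  ],
  delta_rot=[
    [0,0,0],
    [0,0,0],
    [0,0,0],
    [0,0,0],
  ],
  hand=[8,8,8,8],
)

```text
clock: 17.4
tool_pos: [636.9, -174.7, 67.6]
tcp_rot: [-3.142, -0.0, -0.467]
force: [-0.4, -1.0, -2.5]
grip_width: 15.8
gripper_force: 35.0
```

carry_out(
  travel=[
    [0,0,0.5],
    [0,0,0.5],
    [0,0,0],
    [0,0,0],
  ],
  delta_rot=[
    [0,0,0],
    [0,0,0],
    [0,0,0],
    [0,0,0],
  ],
  hand=[8,8,8,8],
)

```text
clock: 17.8
tool_pos: [637.0, -174.7, 67.5]
tcp_rot: [3.142, -0.0, -0.467]
force: [-3.9, 2.2, 6.3]
grip_width: 15.4
gripper_force: 35.0
```

Contact (force rose from −3 to +6 N, height stopped). Release and rise straight up.

carry_out(
  travel=[
    [0,0,0],
    [0,0,0],
    [0,0,0],
    [0,0,0],
    [0,0,-20],
    [0,0,-40],
    [0,0,-40],
    [0,0,-40],
    [-40,0,-40],
    [-40,0,0],
    [-20,0,0],
    [0,0,0],
  ],
  delta_rot=[
    [0,0,0],
    [0,0,0],
    [0,0,0],
    [0,0,0],
    [0,0,0],
    [0,0,0],
    [0,0,0],
    [0,0,0],
    [0,0,0],
    [0,0,0],
    [0,0,0],
    [0,0,0],
  ],
  hand=[40,40,40,40,40,40,40,40,40,40,40,40],
)

```text
clock: 19.0
tool_pos: [550.4, -130.7, 242.3]
tcp_rot: [-3.141, -0.001, -0.467]
force: [-0.2, -0.2, -0.2]
grip_width: 39.7
gripper_force: 0.0
```

Run:
```python
from h import *
im,p=snap("w12"); print(p)
x0=np.array([635.4,-173.5]); a=2.679; c,s=np.cos(a),np.sin(a)
g=cv2.cvtColor(im,cv2.COLOR_BGR2GRAY)
def show(z):
    M=[proj([*(x0+[c*m[0]-s*m[1],s*m[0]+c*m[1]]),z],p) for m in OB]; return np.array(M)
m=show(62); q=sub(im,m,5); print("pred",m.round(1).tolist(),"\nfound",q.round(1).tolist())
mask=cv2.inRange(im,(150,165,165),(255,255,255)); n,l,st,ce=cv2.connectedComponentsWithStats(mask)
k=[i for i in range(1,n) if st[i,4]>300]; print([(st[i].tolist(),ce[i].round(1).tolist()) for i in k])
print("slab fit",fit(OB,[(p,[(i,*u) for i,u in enumerate(q)])],[635,-173.5,62,a]))
# tray check from the top camera
t=viewer.read_camera("top")[:,:,::-1]; cv2.imwrite("pics/top12.png",t)
hsv=cv2.cvtColor(t,cv2.COLOR_BGR2HSV); roi=cv2.inRange(hsv[210:250,220:280],(10,40,90),(35,255,255)); ys,xs=np.nonzero(roi)
if len(xs):
    r=cv2.minAreaRect(np.column_stack([xs+220,ys+210]).astype(np.float32)); print("tool in tray px",r,onz("top",*r[0],16).round(1),len(xs))
```

```text
(array([ 550.44604638, -130.74318553,  242.26556977]), array([-3.14147520e+00, -7.44486283e-04, -4.66615954e-01]))
pred [[290.4, 144.4], [227.9, 144.7], [227.2, 44.1], [290.3, 43.9], [271.5, 155.8], [246.9, 155.9]] 
found [[289.5, 144.10000610351562], [227.89999389648438, 144.0], [227.8000030517578, 44.599998474121094], [289.8999938964844, 44.70000076293945], [270.3999938964844, 155.3000030517578], [246.8000030517578, 155.10000610351562]]
[([0, 0, 71, 68, 489], [32.8, 30.6]), ([383, 23, 48, 41, 1302], [408.8, 42.9]), ([228, 45, 63, 111, 6284], [258.7, 96.0]), ([93, 100, 52, 41, 505], [127.7, 119.4]), ([387, 147, 68, 81, 2597], [419.7, 188.7]), ([54, 181, 49, 37, 1113], [80.0, 196.3]), ([56, 212, 48, 37, 830], [79.0, 232.7]), ([219, 221, 64, 55, 1944], [247.5, 252.6])]
slab fit (array([ 635.65419486, -173.37068555,   57.26045658,    2.67310093]), np.float64(0.16551351118266064), array([[ 0. ,  0. ],
       [-0.1, -0. ],
       [-0.2,  0.1],
       [ 0.2,  0.1],
       [ 0.4, -0.2],
       [-0.3, -0. ]]))
tool in tray px ((240.00003051757812, 228.00003051757812), (1.4142134189605713, 2.8284268379211426), 45.0) [440.8  40.2  16. ] 7
```

The top fits at (635.7,-173.4), yaw 2.673, against the base at (635.4,-173.5), yaw 2.679. The colour test in the top camera was too weak, so I check the tool in the tray in the wrist picture.

Run:
```python
from h import *
im,p=load("w12"); hsv=cv2.cvtColor(im,cv2.COLOR_BGR2HSV)
pc=[proj(X,p) for X in([438,2,16],[440,-68,16],[436,42,16])]; print(np.round(pc,1))
m=cv2.inRange(hsv,(8,60,60),(35,255,255)); n,l,st,ce=cv2.connectedComponentsWithStats(m)
for i in range(1,n):
    if st[i,4]>60:
        ys,xs=np.nonzero(l==i); r=cv2.minAreaRect(np.column_stack([xs,ys]).astype(np.float32)); b=cv2.boxPoints(r)
        P=np.array([onz("wrist",u,v,16,p)[:2] for u,v in b]); print(st[i].tolist(),onz("wrist",*r[0],16,p).round(0)[:2],P.round(0).tolist())
```

```text
[[215.3 267.2]
 [254.7 248.6]
 [194.7 277.2]]
[228, 0, 42, 16, 345] [ 756. -218.] [[780.0, -198.0], [753.0, -249.0], [733.0, -238.0], [759.0, -188.0]]
[240, 10, 19, 12, 81] [ 744. -214.] [[750.0, -201.0], [747.0, -228.0], [737.0, -226.0], [740.0, -199.0]]
[0, 31, 83, 102, 2303] [862. 143.] [[957.0, 309.0], [905.0, 49.0], [803.0, 27.0], [827.0, 260.0]]
[235, 32, 55, 12, 319] [ 707. -214.] [[716.0, -178.0], [731.0, -185.0], [698.0, -251.0], [684.0, -244.0]]
[291, 46, 18, 94, 789] [ 615. -225.] [[563.0, -186.0], [679.0, -244.0], [669.0, -265.0], [553.0, -207.0]]
[218, 63, 10, 49, 198] [ 669. -135.] [[702.0, -145.0], [696.0, -156.0], [637.0, -126.0], [642.0, -115.0]]
[255, 141, 38, 21, 204] [ 557. -158.] [[564.0, -130.0], [569.0, -185.0], [550.0, -187.0], [545.0, -132.0]]
[45, 198, 63, 32, 702] [619. 176.] [[661.0, 240.0], [672.0, 218.0], [582.0, 122.0], [570.0, 140.0]]
[221, 242, 36, 26, 361] [444. -40.] [[450.0, -8.0], [453.0, -71.0], [437.0, -71.0], [434.0, -6.0]]
[173, 261, 16, 54, 519] [429.  75.] [[476.0, 59.0], [466.0, 36.0], [376.0, 94.0], [386.0, 120.0]]
[329, 261, 17, 54, 524] [ 313. -155.] [[367.0, -160.0], [355.0, -183.0], [250.0, -149.0], [264.0, -125.0]]
[129, 316, 293, 26, 2534] [277. -25.] [[392.0, 224.0], [152.0, -281.0], [92.0, -273.0], [346.0, 261.0]]
```

The handle lies in the tray at x≈444. Its end is at y≈−70 and it runs lengthways, as placed. The arm is clear, so I'm handing in.

```bash
python3 -c "
from bench import ctrl
print(ctrl.finish_job())"
```

```text
the job is handed in; nothing more can be done
None
```

I handed the job in at about 19 s (the hand-in gave no verdict): tool_a lies lengthways in the tray, and the oblong top rests on the loaded oblong base, nose over nose, at a last measured fit of about 0.3 mm and 0.006 rad.

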